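# Open the ratchet board clamp

### The job

Open the ratchet clamp for the next, longer board: with the fingertips press the yellow release pad on top of the sliding jaw all the way down and, keeping it down, push the jaw along its bar, away from the fixed jaw, until it reaches its stop just short of the end block. Then move clear, leaving the gray enclosure half lying where it is in the clamp and everything else on the shelf undisturbed; nothing is to be picked up.

Things in the scene. Friction and masses are not known exactly. Their poses are not given: they have to be found in the camera images.
- clamp: Ratchet clamp, fixed. Aluminium base plate 140 x 345 x 12 mm; origin on the shelf top under the plate. Own +y runs along the bar in the opening direction, from the blue fixed jaw (centred at y -153 mm, 130 mm across, top at 50 mm) to the blue end block (y +172 mm, top at 54 mm). Steel bar 18 mm wide, top at 42 mm, along y at x = +35 mm.
- jaw (a joint): Blue sliding jaw's place on the bar, m: 0 closed end, 0.160 fully open at its stop; it moves along the clamp's +y. Friction 2 N, damping 8 N per m/s. While the pad is up the ratchet (8 mm pitch) blocks opening after at most 8 mm of play; with the pad down 4 mm or more it slides freely. In closing it ratchets freely.
- release (a joint): How far the yellow release pad is pressed straight down into the jaw, m: 0 up, 0.008 fully down on a hard stop. Spring: about 2.3 N to start, 6 N fully down; springs back up when let go. May stand up to 4 mm low while its pawl rests on a tooth. Rides on the jaw.
- pad_top (a point): Centre of the top of the yellow release pad: 40 mm across the bar, 38 mm along it, three black ribs; 64 mm above the shelf when up, 56 mm fully down. Moves with pad and jaw. Open to the sides and towards the fixed jaw; the jaw's upright stands on its end-block side.
- push_face (a point): Centre of the face of the jaw's blue upright that looks towards the fixed jaw (clamp -y), 75 mm above the shelf, 23 mm beyond the pad's centre. Upright: 44 mm across the bar, 12 mm thick, top 87 mm above the shelf. A fingertip standing on the pressed pad pushes the jaw by this face. Moves with the jaw.
- end_stop (a point): Centre of the end block's face towards the sliding jaw, 36 mm above the shelf; fixed. With the jaw fully open its upright stops 6 mm short of the end block and the pad's centre is 41 mm short of this point along the bar.
- enclosure: Loose gray plastic enclosure half, open-topped, 50 x 60 x 22 mm, 3 mm walls, lying on the clamp's base plate between the jaws, beside the bar; origin at the centre of its underside. Must stay where it is.
- insert_jar: Loose brass insert jar with a black cap, 49 mm diameter, 58 mm tall, origin at the centre of its underside. Bystander near the clamp on the robot's side.
- inductor: Loose tan ceramic inductor with a copper winding, 34 mm diameter, 26 mm tall, origin at the centre of its underside. Bystander just beyond the clamp.
- shield_lid: Loose tin shield lid, 45 x 36 x 7 mm, origin at the centre of its underside. Bystander just beyond the clamp.
- screwdriver: Loose screwdriver, about 170 mm long, lying on the shelf to the right of the clamp. Bystander.
- solder_spool: Loose spool, 56 mm diameter, 38 mm tall, origin at the centre of its underside. Bystander to one side.
- flux_jar: Loose small closed jar, 52 mm diameter, 55 mm tall, origin at the centre of its underside. Bystander to one side.
- rocker (a joint): Green rocker switch on the separate steel bench module to the left of the clamp (rad, 0 as it stands). Not part of the job; leave alone.
- red_button (a joint): Red push button on the separate steel bench module (m, 0 up). Not part of the job; leave alone.

How it is judged:
By the outcome, as a careful person would: the job done as asked, in the order asked, and still so for the second after the job is handed in, with the robot touching nothing.
It also fails if it takes over 40 s, if anything falls off the work surface, if the arm or the gripper's body presses on something with over 40 N, if the wrist force passes 120 N, or if a joint passes its speed limit or range.

### The arm

A 6-joint arm with a two-finger parallel gripper is mounted at the origin on the work surface. World frame = base frame: x ahead of the robot, y to its left, z up, the work surface at z = 0. Lengths are in m, angles in degrees, forces in N, time in s.
With the tool pointing down it reaches from about 0.4 to 0.825 m from the base axis. Payload 7 kg.
Tool frame: the origin (TCP) lies midway between the tips of the shut fingers; the grasp point (between the pads) lies 19 mm behind it; z points along the fingers, y is the direction in which the jaws open and shut (so a half turn about z gives the same grasp; the last joint's range is limited). The gripper opens to 88 mm and grips with 3 to 60 N. Pads are 19 mm wide; open, the fingers measure 130 mm over their backs; the gripper's body (78 mm by 193 mm) begins 47 mm behind the grasp point.
Start: joints at [90.648, 20.546, 0.682, 0, -70.136, -16.507], TCP at [0.184, 0.649, 0.227] pointing down, gripper open.
Joint ranges: [-176.03, 176.03], [-82.01, 121.73], [-58.28, 71.71], [-173.87, 95.51], [-174.79, -0.11], [-173.66, 173.66]. Speed limits (degrees/s): [136.94, 136.94, 172.46, 180, 180, 180].

### API

Orientations are given as [roll, pitch, yaw] about the fixed x, y, z axes, in that order (R = Rz(yaw) Ry(pitch) Rx(roll)).
In Python, from plant import sensors, cams, job gives the robot as it stands.
- The arm moves only by the tool move_arm, never from a script. Its argument "commands" is a list of rows, each a list of 7 numbers: the finger opening in cm, from 0 to 8.76, then the shift along the tool's x, y, z in cm, then the turn, a rotation vector about the tool's x, y, z in rad. In form: [[hand, x, y, z, wx, wy, wz], ...]. A call has exactly 8 rows; each row is the pose to reach, as a shift and turn from the pose commanded when the call began, along the tool's axes at that moment; what a row does not reach only later rows make up. A row lasts 1/8 s, in which the tool goes at most 62.5 mm and 10.7 degrees, less where a joint would pass 70% of its speed; a pose out of reach is approached as far as the arm can. A call with a gripper value outside its range is refused whole. The fingers move at their own pace and stop on an object; the grip force is fixed at half the most. Time passes only in rows, so rows that repeat a pose let the fingers close, or fill a call up. It gives the time, the measured TCP pose, the force and the opening at its end, in the units of the state.
- sensors.get_obs(): the state, without advancing time (a new reading comes with each control period).
- cams.snapshot(name): name is "scene" or "top" or "wrist"; returns a dict with "frame" (420x560x3 uint8, red, green, blue), "camera_matrix" (3x3 intrinsics, pixels), "R" (3x3) and "t" (3): a world point X has camera coordinates R X + t. Camera axes: x right, y down, z forward; pixel columns grow to the right and rows downward; lengths in m; the calibration is good to about 2 mm. A picture is of the moment at which its call begins. There is no depth.
- job.close_job(): hands the job in, once; it reports no verdict.
The state is a dict: "clock": time; "joint_pos": joint angles; "qvel": joint speeds; "tau": joint torques, N m; "tool_pos": TCP position; "orientation": TCP orientation; "force": force on the tool from outside, world axes, zero at the start; "moment": the same for the moment, N m; "opening": finger opening in m.
Only numpy, scipy, OpenCV 4.12 (cv2) and the standard library are available. Lean on these libraries where they do the work, as an engineer would, in place of code of your own. Each camera call takes 0.05 s, during which the arm holds its last target.

## Working session

There is one attempt and no reset: what is moved stays moved. The work goes in short steps, Python scripts to look and compute and a tool call to move; the robot and the scene stay as the last step left them, time stands still between calls to the robot, and variables do not carry over. Pictures are saved under pics/ and viewed, and the job is handed in when it is done.

Besides the shell and the picture viewer there is one more tool, called after "Emit:" in YAML: its name, and indented under it one key for each argument. move_arm: Moves the arm, as the interface text tells. Its arguments: {"type":"object","properties":{"commands":{"type":"array"}},"required":["commands"]}

```bash
mkdir -p pics; python3 - <<'E'
from plant import sensors,cams
import cv2,pickle
o=sensors.get_obs();print(o)
d={}
for n in("scene","top","wrist"):
    s=cams.snapshot(n);d[n]=s;cv2.imwrite(f"pics/{n}0.png",s["frame"][:,:,::-1]);print(n,s["camera_matrix"],s["R"],s["t"])
pickle.dump(d,open("s0.pkl","wb"))
E
```

```text
{'clock': 0.0, 'joint_pos': array([ 9.06477050e+01,  2.05908765e+01,  6.33010705e-01, -2.13164968e-02,
       -7.01345858e+01, -1.65084481e+01]), 'qvel': array([ 0.03016829, -0.01799708, -0.12633527, -0.18712917, -0.04361636,
       -0.03479872]), 'tau': array([-4.73323835e-04, -5.82711017e+01,  2.93048537e+01,  6.99741796e+00,
        7.01118741e-03, -1.57665850e-04]), 'tool_pos': array([0.18434492, 0.64882725, 0.22561942]), 'orientation': array([ 1.79905665e+02, -7.06071960e-03, -1.58679970e+01]), 'force': array([-0.30709684, -0.43409512, -0.96171818]), 'moment': array([ 0.00793328, -0.01055512, -0.03724159]), 'opening': 0.0878452987511556}
scene [[428.72170435   0.         279.37011313]
 [  0.         428.72170435 210.68184299]
 [  0.           0.           1.        ]] [[ 0.73584414  0.67714849 -0.0018256 ]
 [ 0.3966076  -0.43316784 -0.80936273]
 [-0.54884954  0.59484078 -0.58730625]] [-0.44949146 -0.16868341  1.46465696]
top [[494.0459963    0.         284.77192445]
 [  0.         494.0459963  201.89278463]
 [  0.           0.           1.        ]] [[ 0.01366981 -0.99983529  0.01193815]
 [-0.9928442  -0.0149888  -0.11847249]
 [ 0.11863191 -0.01023322 -0.99288557]] [0.00396299 0.57401528 1.60161755]
wrist [[304.02511511   0.         276.0521    ]
 [  0.         304.02511511 206.03080452]
 [  0.           0.           1.        ]] [[-0.27452539 -0.96157608  0.00269178]
 [-0.93085054  0.26645334  0.25003977]
 [-0.2411495   0.06613662 -0.96823183]] [ 0.67485335 -0.03261509  0.38933165]
```

View pics/scene0.png

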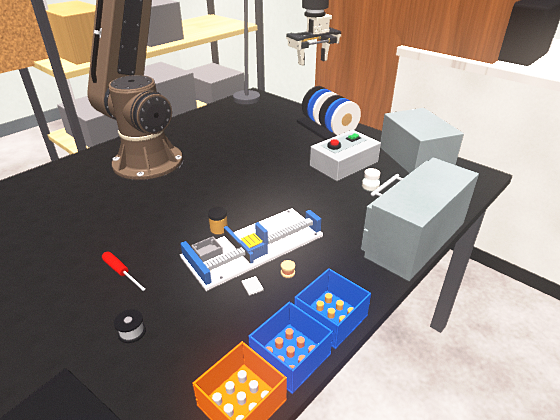

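View pics/top0.png

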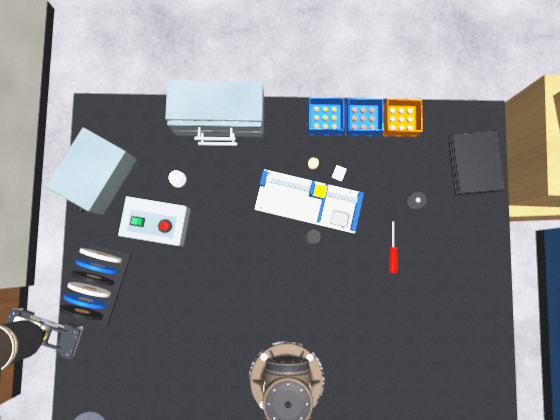

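View pics/wrist0.png

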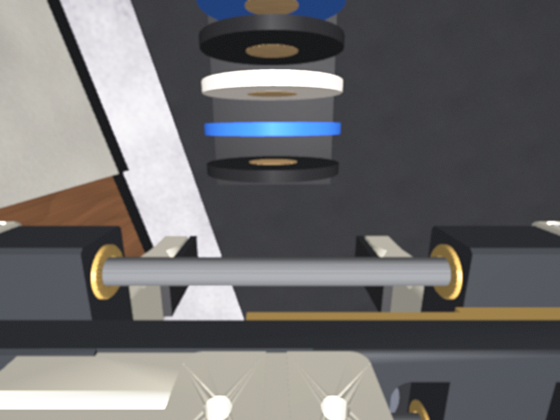

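The clamp is in the top view at about (310,200). Its fixed jaw is on the right at (357,210), the end block on the left at (263,180), and the yellow pad at (320,190). Next I'll measure these.

```bash
cat > h.py <<'E'
import numpy as np,cv2
def ray(s,u,v,z):
    K,R,t=s["camera_matrix"],s["R"],s["t"]
    c=-R.T@t; d=R.T@np.linalg.inv(K)@np.array([u,v,1.]); return c+d*(z-c[2])/d[2]
def proj(s,X):
    p=s["R"]@X+s["t"]; p=s["camera_matrix"]@p; return p[:2]/p[2]
def yellow(s,roi):
    h=cv2.cvtColor(s["frame"],cv2.COLOR_RGB2HSV); m=cv2.inRange(h,(22,120,120),(35,255,255))
    return comp(m,roi)
def blue(s,roi):
    h=cv2.cvtColor(s["frame"],cv2.COLOR_RGB2HSV); m=cv2.inRange(h,(100,130,60),(125,255,255)); return comp(m,roi)
def comp(m,roi):
    x0,y0,x1,y1=roi; k=np.zeros_like(m);k[y0:y1,x0:x1]=m[y0:y1,x0:x1]
    cs,_=cv2.findContours(k,cv2.RETR_EXTERNAL,cv2.CHAIN_APPROX_NONE)
    return [(cv2.minAreaRect(c),cv2.contourArea(c)) for c in cs if cv2.contourArea(c)>15]
E
python3 - <<'E'
from h import *
import pickle
d=pickle.load(open("s0.pkl","rb"))
for n,roi in(("top",(245,160,375,240)),("scene",(170,200,330,290))):
    s=d[n]
    for f,z in((yellow,.064),(blue,.052)):
        for r,a in f(s,roi):
            print(n,f.__name__,np.round(r[0],1),np.round(r[1],1),round(r[2],1),a,ray(s,*r[0],z).round(4))
            if n=="top":print([ray(s,*p,z)[:2].round(4).tolist() for p in cv2.boxPoints(r)])
    x0,y0,x1,y1=roi
    cv2.imwrite(f"pics/{n}z.png",cv2.resize(s["frame"][y0:y1,x0:x1,::-1],None,fx=5,fy=5,interpolation=cv2.INTER_CUBIC))
E
```

```text
top yellow [319.6 190.4] [11.2 11.2] 14.0 106.0 [ 0.6098 -0.1007  0.064 ]
[[0.5961, -0.0787], [0.6319, -0.0873], [0.6235, -0.1227], [0.5877, -0.1141]]
top blue [357.1 210.6] [ 5.5 39.6] 12.5 174.0 [ 0.5465 -0.2248  0.052 ]
[[0.4848, -0.2018], [0.6124, -0.2303], [0.6087, -0.2481], [0.4812, -0.2194]]
top blue [317.7 200.3] [40.3 13.5] 72.9 72.0 [ 0.5785 -0.0954  0.052 ]
[[0.6352, -0.0544], [0.6491, -0.0967], [0.5223, -0.1361], [0.5088, -0.0942]]
top blue [262.9 177.8] [ 4.8 15.3] 12.5 55.5 [0.6505 0.0854 0.052 ]
[[0.6272, 0.0981], [0.6771, 0.0881], [0.6739, 0.0727], [0.624, 0.0827]]
scene yellow [251.4 239.8] [11.6 17.6] 66.8 152.0 [ 0.6168 -0.1053  0.064 ]
scene blue [316.  278.5] [21. 26.] 90.0 281.5 [ 0.8047 -0.0922  0.052 ]
scene blue [195.7 261.9] [49.6 11.3] 52.6 443.0 [ 0.5687 -0.2367  0.052 ]
scene blue [241.4 240. ] [42.5 12.6] 24.7 70.5 [ 0.5888 -0.1124  0.052 ]
scene blue [260.8 227.2] [12.8  2.7] 41.2 25.0 [ 0.5882 -0.0444  0.052 ]
scene blue [313.1 214.9] [15.9  4.5] 39.3 54.0 [0.6527 0.0855 0.052 ]
```

View pics/topz.png

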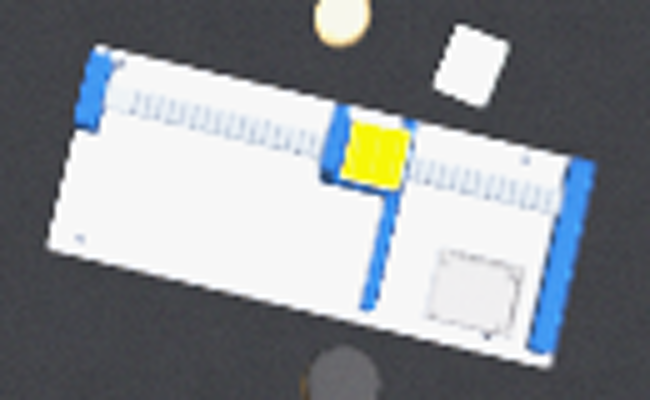

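View pics/scenez.png

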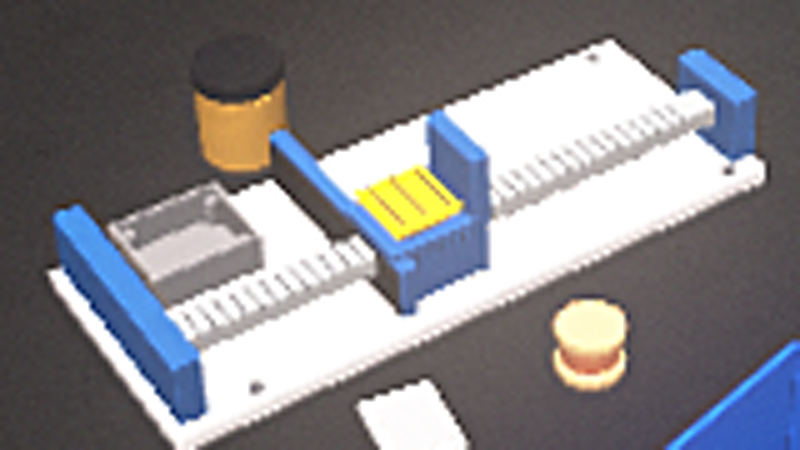

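```bash
cat >> h.py <<'E'
from scipy.spatial.transform import Rotation as Ro
YAW=-12.6
BY=np.array([-np.sin(np.radians(YAW)),np.cos(np.radians(YAW)),0]) # opening dir
BX=np.array([np.cos(np.radians(YAW)),np.sin(np.radians(YAW)),0])
def rel(p,eul,P,yaw=-90+YAW):
    R0=Ro.from_euler('xyz',eul,degrees=True); R1=Ro.from_euler('xyz',[180,0,yaw],degrees=True)
    return (R0.inv().apply(np.array(P)-p)*100).round(2),(R0.inv()*R1).as_rotvec().round(4)
E
python3 - <<'E'
from h import *
p=np.array([.184,.649,.227]);e=[180,0,-15.86]
pad=np.array([.610,-.101,0])
print(pad+BY*.008)
print(rel(p,e,pad+BY*.008+[0,0,.20]))
print(rel(p,e,[.45,.2,.24]))
E
```

```text
[ 0.61174515 -0.09319267  0.        ]
(array([61.43, 59.7 ,  2.7 ]), array([-0.    , -0.    ,  1.5139]))
(array([37.86, 35.92, -1.3 ]), array([-0.    , -0.    ,  1.5139]))
```

Emit:
move_arm:
  commands:
    - [0,4.0,4.0,-2,0,0,0.15]
    - [0,8.0,8.0,-2,0,0,0.3]
    - [0,12,12,-2,0,0,0.45]
    - [0,16,16,-2,0,0,0.6]
    - [0,20,20,-2,0,0,0.75]
    - [0,24,24,-2,0,0,0.9]
    - [0,28,28,-2,0,0,1.05]
    - [0,32,32,-2,0,0,1.2]

```text
clock: 1.15
tool_pos: [0.4053, 0.2523, 0.2467]
orientation: [-180.0, 0.0, -84.9]
force: [1.1, 1.2, 0.3]
opening: 0.013
```

```bash
python3 - <<'E'
from h import *
from plant import sensors
o=sensors.get_obs();print(o)
# commanded pose
R0=Ro.from_euler('xyz',[180,0,-15.86],degrees=True)
p=np.array([.184,.649,.227])+R0.apply([.32,.32,-.02]); e=(R0*Ro.from_rotvec([0,0,1.2])).as_euler('xyz',degrees=True)
print(p,e)
print(rel(o["tool_pos"],[180,0,o["orientation"][2]],[.6117,-.0932,.14]))
print(rel(p,e,[.6117,-.0932,.14]))
E
```

```text
{'clock': 1.15, 'joint_pos': array([ 5.55909810e+01,  7.59580082e-01, -2.15003271e+01, -8.10338870e-04,
       -6.77166944e+01, -5.04592752e+01]), 'qvel': array([-51.29351154,  -4.51132132,  -4.77305313,   0.09224903,
         0.29898501, -17.42227222]), 'tau': array([  6.15077779, -30.87777972,  28.28066289,   6.62877604,
        -0.1989624 ,   0.43941108]), 'tool_pos': array([0.40528403, 0.25230051, 0.24668797]), 'orientation': array([-1.79985682e+02,  1.85216046e-02, -8.48685990e+01]), 'force': array([1.08697733, 1.1779289 , 0.34747722]), 'moment': array([ 0.17837262, -0.19003985, -0.058455  ]), 'opening': 0.0130215162521428}
[0.40436627 0.25372958 0.247     ] [180.           0.         -84.61493542]
(array([ 36.26, -17.47,  10.67]), array([ 0.    , -0.    ,  0.3095]))
(array([ 36.49, -17.39,  10.7 ]), array([ 0.    , -0.    ,  0.3139]))
```

Emit:
move_arm:
  commands:
    - [0,5.2,-2.5,0,0,0,0.05]
    - [0,10.4,-5,0,0,0,0.1]
    - [0,15.6,-7.5,1,0,0,0.15]
    - [0,20.8,-10,3,0,0,0.2]
    - [0,26,-12.5,5,0,0,0.25]
    - [0,31.5,-15,8,0,0,0.31]
    - [0,36.5,-17.4,10.7,0,0,0.314]
    - [0,36.5,-17.4,10.7,0,0,0.314]

```text
clock: 2.15
tool_pos: [0.6116, -0.0963, 0.1358]
orientation: [179.7, -0.1, -102.9]
force: [-0.8, -0.1, 0.7]
opening: 0.0003
```

```bash
python3 - <<'E'
from h import *
from plant import sensors,cams
o=sensors.get_obs();print(o)
for n in("scene","wrist"):
    s=cams.snapshot(n); f=s["frame"]
    if n=="scene": f=cv2.resize(f[130:300,150:350],None,fx=3.5,fy=3.5,interpolation=cv2.INTER_CUBIC)
    cv2.imwrite(f"pics/{n}1.png",f[:,:,::-1])
E
```

```text
{'clock': 2.15, 'joint_pos': array([ 9.08962391e+00,  1.95766473e+01, -1.33068885e+01, -1.62405771e-02,
       -5.74406577e+01, -2.19349609e+01]), 'qvel': array([ 0.27967138, -0.832137  ,  1.19089915,  0.00361205, -0.18660071,
        0.6593148 ]), 'tau': array([ -1.2396789 , -52.46502399,  26.6575563 ,   6.49397582,
         0.32653671,   0.44553554]), 'tool_pos': array([ 0.61162138, -0.09629543,  0.13583956]), 'orientation': array([ 1.79694179e+02, -1.08452414e-01, -1.02853826e+02]), 'force': array([-0.82511553, -0.08350047,  0.69751141]), 'moment': array([ 0.13167137,  0.03357541, -0.03818697]), 'opening': 0.0002873607219298713}
```

View pics/scene1.png

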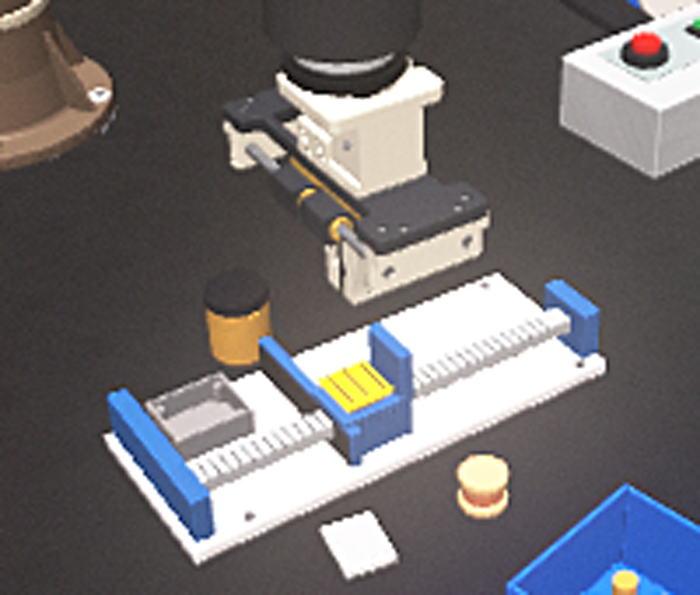

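View pics/wrist1.png

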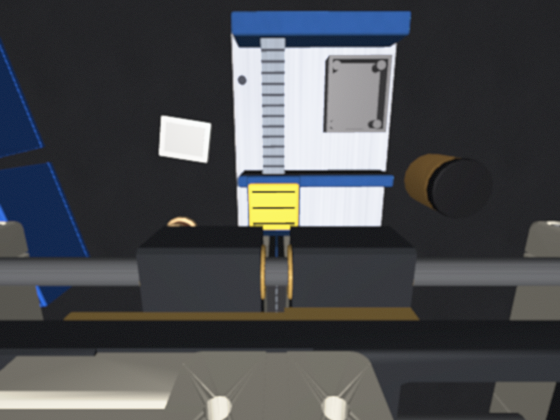

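```bash
python3 - <<'E'
from h import *
from plant import sensors,cams
s=cams.snapshot("wrist")
o=sensors.get_obs();print(o["clock"],o["tool_pos"],o["orientation"],o["force"])
for r,a in yellow(s,(235,170,310,235)):
    bp=cv2.boxPoints(r); print(r,a)
    for z in(.064,.060):print([ray(s,*q,z)[:2].round(4).tolist() for q in bp])
c=np.array([.610,-.101,.064])
for dy in(-.019,.019):
  for dx in(-.02,.02): print(proj(s,c+BX*dx+BY*dy).round(1))
E
```

```text
2.3 [ 0.61211052 -0.09309698  0.13939459] [ 1.79964618e+02 -1.38242169e-02 -1.02636093e+02] [-0.66103691  0.45927691  0.73139581]
((273.5, 204.5), (45.0, 49.0), 90.0) 2129.0
[[0.6262, -0.1235], [0.5893, -0.1151], [0.5967, -0.0793], [0.6351, -0.088]]
[[0.6267, -0.1229], [0.5892, -0.1143], [0.5967, -0.078], [0.6357, -0.0868]]
[301.7 181. ]
[249.9 181.2]
[300.9 227.9]
[251.1 228. ]
```

Emit:
move_arm:
  commands:
    - [0,0,-0.1,3,0,0,0]
    - [0,0,-0.1,5.5,0,0,0]
    - [0,0,-0.1,6.8,0,0,0]
    - [0,0,-0.1,7.4,0,0,0]
    - [0,0,-0.1,7.8,0,0,0]
    - [0,0,-0.1,8.2,0,0,0]
    - [0,0,-0.1,8.4,0,0,0]
    - [0,0,-0.1,8.4,0,0,0]

```text
clock: 3.3
tool_pos: [0.614, -0.0931, 0.0564]
orientation: [-179.9, 0.0, -102.6]
force: [-1.3, 1.8, 4.6]
opening: 0.0008
```

```bash
python3 - <<'E'
from h import *
from plant import sensors,cams
s=cams.snapshot("scene")
o=sensors.get_obs();print(o["clock"],o["tool_pos"],o["orientation"],o["force"])
cv2.imwrite("pics/scene2.png",cv2.resize(s["frame"][130:300,150:350,::-1],None,fx=3.5,fy=3.5,interpolation=cv2.INTER_CUBIC))
E
```

```text
3.35 [ 0.61403162 -0.09311203  0.05641851] [-1.79911950e+02  2.96710906e-02 -1.02596460e+02] [-1.32182821  1.82006088  5.23009227]
```

View pics/scene2.png

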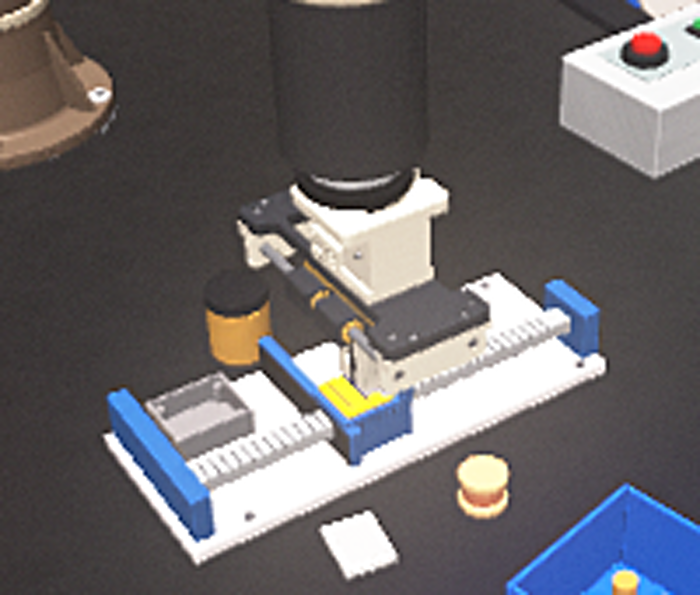

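Emit:
move_arm:
  commands:
    - [0,0,0,0.15,0,0,0]
    - [0,0,0,0.3,0,0,0]
    - [0,0,0,0.3,0,0,0]
    - [0,-0.4,0,0.3,0,0,0]
    - [0,-0.8,0,0.3,0,0,0]
    - [0,-1.4,0,0.3,0,0,0]
    - [0,-2.2,0,0.3,0,0,0]
    - [0,-3.0,0,0.3,0,0,0]

```text
clock: 4.35
tool_pos: [0.6207, -0.0646, 0.0556]
orientation: [-179.8, -0.0, -102.6]
force: [-7.1, -0.5, 20.9]
opening: 0.0005
```

```bash
cat > look.py <<'E'
import sys
from h import *
from plant import sensors,cams
n=sys.argv[1]
o=sensors.get_obs();p=o["tool_pos"];f=o["force"];print(o["clock"],p,o["orientation"],f,"along",f@BY,"from pad0 along",(p-[.611,-.101,0])@BY,"across",(p-[.611,-.101,0])@BX)
s=cams.snapshot("scene")
cv2.imwrite(f"pics/scene{n}.png",cv2.resize(s["frame"][130:300,150:350,::-1],None,fx=3.5,fy=3.5,interpolation=cv2.INTER_CUBIC))
E
python3 look.py 3
```

```text
4.35 [ 0.62071641 -0.06463183  0.05563881] [-1.79849769e+02 -3.16654706e-02 -1.02565902e+02] [-7.10599511 -0.48780536 20.932021  ] along -2.026182239436263 from pad0 along 0.03761187930416101 across 0.0015489384286292815
```

View pics/scene3.png

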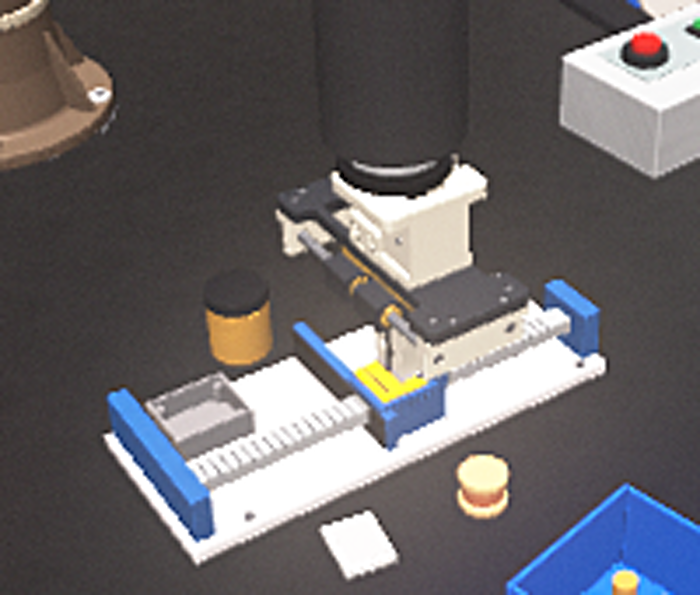

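Emit:
move_arm:
  commands:
    - [0,-1.0,0,-0.1,0,0,0]
    - [0,-2.1,0,-0.1,0,0,0]
    - [0,-3.2,0,-0.1,0,0,0]
    - [0,-4.4,0,-0.1,0,0,0]
    - [0,-5.6,0,-0.1,0,0,0]
    - [0,-6.8,0,-0.1,0,0,0]
    - [0,-8.0,0,-0.1,0,0,0]
    - [0,-9.0,0,-0.1,0,0,0]

```text
clock: 5.4
tool_pos: [0.6402, 0.0236, 0.0558]
orientation: [-179.9, -0.0, -102.6]
force: [-5.4, -0.5, 15.6]
opening: 0.0002
```

```bash
python3 look.py 4
```

```text
5.4 [0.64022348 0.02364756 0.05584671] [-1.79890250e+02 -1.42092453e-02 -1.02568712e+02] [-5.44488546 -0.49060067 15.58689451] along -1.6665503760064708 from pad0 along 0.12802055244122015 across 0.0013286611447448078
```

View pics/scene4.png

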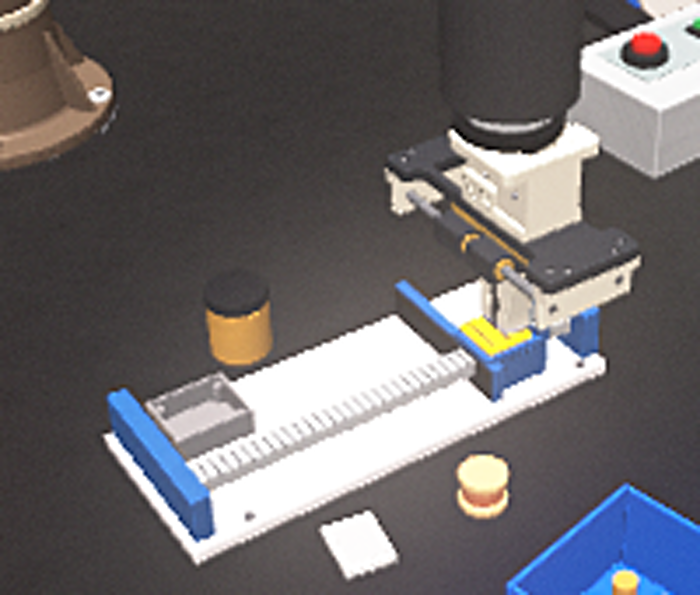

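Emit:
move_arm:
  commands:
    - [0,-0.5,0,0,0,0,0]
    - [0,-1.0,0,0,0,0,0]
    - [0,-1.3,0,0,0,0,0]
    - [0,-1.6,0,0,0,0,0]
    - [0,-1.8,0,0,0,0,0]
    - [0,-2.0,0,0,0,0,0]
    - [0,-2.1,0,0,0,0,0]
    - [0,-2.1,0,0,0,0,0]

```text
clock: 6.45
tool_pos: [0.6448, 0.0441, 0.0559]
orientation: [-179.9, 0.0, -102.6]
force: [-4.7, -0.7, 15.5]
opening: 0.0006
```

```bash
python3 look.py 5
```

```text
6.45 [0.64482283 0.04408015 0.05589719] [-1.79881048e+02  8.44101617e-03 -1.02566210e+02] [-4.73811312 -0.6640669  15.50801817] along -1.681661372518147 from pad0 along 0.14896436889971723 across 0.0013600107977972376
```

Not at the stop yet: the force along the bar is unchanged. I'll keep pushing slowly.

Emit:
move_arm:
  commands:
    - [0,-0.1,0,0,0,0,0]
    - [0,-0.2,0,0,0,0,0]
    - [0,-0.3,0,0,0,0,0]
    - [0,-0.4,0,0,0,0,0]
    - [0,-0.5,0,0,0,0,0]
    - [0,-0.5,0,0,0,0,0]
    - [0,-0.5,0,0,0,0,0]
    - [0,-0.5,0,0,0,0,0]

```text
clock: 7.5
tool_pos: [0.6454, 0.0467, 0.0558]
orientation: [-179.9, -0.1, -102.6]
force: [-3.5, -9.5, 14.7]
opening: 0.0005
```

```bash
python3 look.py 6
```

```text
7.5 [0.64540024 0.04673004 0.05578833] [-1.79937291e+02 -1.44397026e-01 -1.02596605e+02] [-3.46722667 -9.5299718  14.72786749] along -10.056811285232884 from pad0 along 0.15167640111689684 across 0.0013454596940817498
```

View pics/scene6.png

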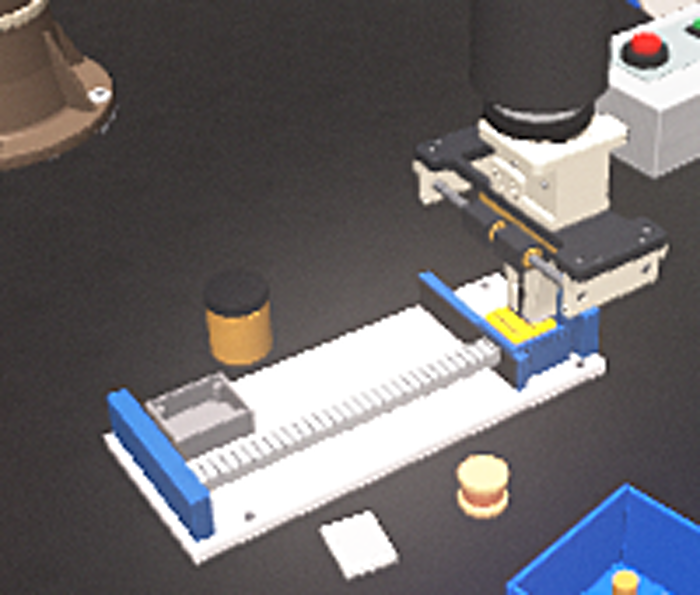

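Emit:
move_arm:
  commands:
    - [0,-0.1,0,0,0,0,0]
    - [0,-0.2,0,0,0,0,0]
    - [0,-0.2,0,0,0,0,0]
    - [0,-0.2,0,0,0,0,0]
    - [0,-0.2,0,0,0,0,0]
    - [0,-0.2,0,0,0,0,0]
    - [0,-0.2,0,0,0,0,0]
    - [0,-0.2,0,0,0,0,0]

```text
clock: 8.55
tool_pos: [0.6459, 0.0484, 0.0558]
orientation: [-179.9, -0.2, -102.6]
force: [-2.1, -11.6, 14.6]
opening: 0.0006
```

```bash
python3 look.py 7
```

```text
8.55 [0.64594768 0.04844417 0.05581165] [-1.79926780e+02 -1.57622628e-01 -1.02597833e+02] [ -2.06616314 -11.58783641  14.5612189 ] along -11.759483309629587 from pad0 along 0.1534686695069034 across 0.001505794958502465
```

Emit:
move_arm:
  commands:
    - [0,-0.1,0,0,0,0,0]
    - [0,-0.2,0,0,0,0,0]
    - [0,-0.3,0,0,0,0,0]
    - [0,-0.4,0,0,0,0,0]
    - [0,-0.4,0,0,0,0,0]
    - [0,-0.4,0,0,0,0,0]
    - [0,-0.4,0,0,0,0,0]
    - [0,-0.4,0,0,0,0,0]

```text
clock: 9.6
tool_pos: [0.6458, 0.0486, 0.0558]
orientation: [180.0, -0.4, -102.6]
force: [-2.5, -25.9, 15.9]
opening: 0.0004
```

```bash
python3 look.py 8
```

```text
9.6 [0.64583664 0.04863817 0.05576457] [ 179.96926277   -0.41860751 -102.64855039] [ -2.50500946 -25.86574573  15.86814523] along -25.78926570354146 from pad0 along 0.15363377224731725 across 0.0013551056795209696
```

View pics/scene8.png

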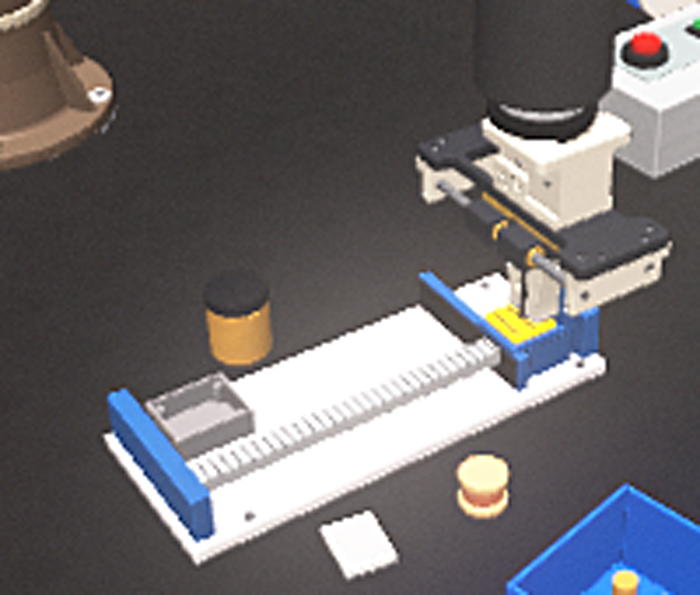

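Emit:
move_arm:
  commands:
    - [0,0.1,0,-0.5,0,0,0]
    - [0,0.2,0,-1.1,0,0,0]
    - [0,0.2,0,-1.7,0,0,0]
    - [0,0.2,0,-1.9,0,0,0]
    - [0,0.8,0,-2.2,0,0,0]
    - [0,0.9,0,-3.0,0,0,0]
    - [0,0.9,0,-6,0,0,0]
    - [0,0.9,0,-9,0,0,0]

```text
clock: 10.65
tool_pos: [0.645, 0.0468, 0.1453]
orientation: [-179.9, 0.0, -102.6]
force: [1.0, -0.5, 1.0]
opening: 0.0005
```

Emit:
move_arm:
  commands:
    - [0,0,0,-5,0,0,0]
    - [0,3,4,-8,0,0,0]
    - [0,6,9,-8,0,0,0]
    - [0,9,14,-8,0,0,0]
    - [0,12,17,-8,0,0,0]
    - [0,12,17,-8,0,0,0]
    - [0,12,17,-8,0,0,0]
    - [0,12,17,-8,0,0,0]

```text
clock: 11.65
tool_pos: [0.4533, -0.0332, 0.2238]
orientation: [-180.0, 0.0, -102.6]
force: [0.3, -0.0, 0.5]
opening: 0.0007
```

```bash
python3 look.py 9; python3 - <<'E'
from h import *
from plant import cams
import pickle
d=pickle.load(open("s0.pkl","rb"))
s=cams.snapshot("top"); cv2.imwrite("pics/top9.png",s["frame"][:,:,::-1])
for r,a in yellow(s,(245,150,375,240)):
    c=ray(s,*r[0],.064);print(r,a,c,"travel",(c-ray(d["top"],319.6,190.4,.064))@BY)
for r,a in blue(s,(245,150,375,240)): print(r,a)
E
```

```text
11.65 [ 0.45334687 -0.03320192  0.22378633] [-1.79975164e+02  1.09140600e-02 -1.02583829e+02] [ 0.33362777 -0.0263782   0.54332071] along 0.04703571934916423 from pad0 along 0.03177431877366019 across -0.16864602176587093
((277.7941589355469, 180.3235321044922), (10.914102554321289, 11.399173736572266), 14.03624439239502) 105.0 [0.64092863 0.03628633 0.064     ] travel 0.1403368939908634
((357.13525390625, 210.6411590576172), (5.5317254066467285, 39.58980178833008), 12.52880859375) 174.0
((276.39691162109375, 190.00106811523438), (40.09685516357422, 14.441387176513672), 70.97439575195312) 73.5
((262.9294128417969, 177.8176727294922), (4.772470474243164, 15.293599128723145), 12.528807640075684) 55.5
```

View pics/scene9.png

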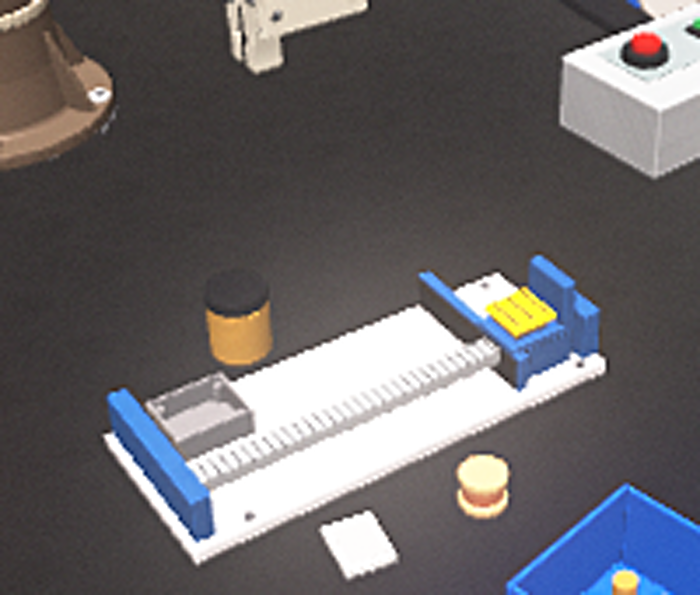

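View pics/top9.png

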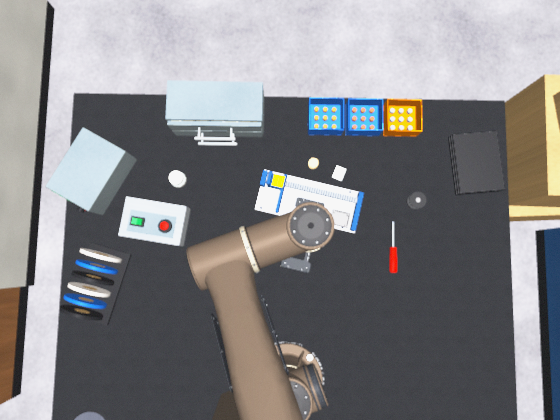

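The jaw now sits next to the end block, with the pad at (278,180) in the top view. In the scene view the enclosure, jar, inductor and lid are at the same pixels as before, and the arm is clear.

```bash
python3 -c "
from plant import job
print(job.close_job())"
```

```text
the job is handed in; nothing more can be done
None
```

The clamp is open: I pressed the release pad fully down with the shut fingertips and held it down while pushing the sliding jaw to its stop. I then lifted off, moved clear and handed the job in at about 12 s.

- **Pad:** it bottomed out with the fingertips at a height of 55.6–55.9 mm against the stated 56 mm. I held it there with about 15–21 N.
- **Stop:** at the end, 4 mm more commanded push moved the fingertips only 0.2 mm, and the force along the bar rose from 12 to 26 N. In the top view the jaw had travelled about 140 mm. The pad's centre was about 50 mm short of the end block's centre. That fits the stated 41 mm to its face if the block is about 18 mm thick, which I did not measure separately.
- **Surroundings:** after backing off, the force was close to zero. By eye, the pictures showed the enclosure, insert jar, inductor, lid and other items where they had been.
- **Disagreement:** my first estimate of the pad's position from the scene camera was about 8 mm off the top view, probably because the colour mask caught the pad's side. I used the top view, and the wrist camera agreed with it to about 2 mm.
- **Sliding on the pad:** friction carried the jaw for at least part of the push. The fingertips slid a few millimetres on the pad before they met the push face at the stop.

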